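Find the loaded sample case by lifting an end

TASK

One of the three identical sample cases on the desk holds the steel calibration weight; the other two are empty. Feel which is the heavy one by lifting one end of a case a little by its ball knob, the other end staying on the desk, and letting it down again. Then carry the heavy case by its middle handle and set it down gently, flat inside the shallow metal tray, leaving the light ones standing where they were.

Things in the scene. Friction and masses are not known exactly. Their poses are not given: they have to be found in the camera images.
- case_a: closed flat grey case, 160 long (x) x 76 wide (y) x 56 high (z) with lid (lid 164 x 80); case_a, b and c look alike, both ends alike. Origin: centre of the underside, z up. Black ball knob, 26 across, at each end of the lid, centres (+-64, 0, 88); black middle handle, a bar 70 (x) x 16 (y) x 14, centre (0, 0, 88). Posts 10 thick hold them (x = +-64, +-26); clear to the lid else
- case_b: case like case_a (same sizes, origin, knobs, handle). The ball knobs turn freely on cross pins (along y), so raising a gripped knob about 10 mm lifts that end, and the bottom edge of the other end, 80 mm beyond the middle, stays on the desk as pivot. The knob then carries about half the weight: 1.4 to 2.2 N if empty, 3.3 to 5.2 N if heavy
- case_c: case like case_a (same sizes, origin, knobs, handle). Empty cases weigh 0.28 to 0.35 kg, the heavy one 0.8 to 0.96 kg, balanced about its middle. Exactly one of the three is heavy; it may be any of them, in any place
- tray: shallow open aluminium tray, fixed to the desk, 200 long (its x axis) x 126 wide (y) x 14 high outside, walls and floor 4 thick, so 192 x 118 inside. Origin: centre of the underside, z up; the inner floor is 4 mm above it. A case fits in lengthwise, its long axis along the tray's x axis either way round

How it is judged:
On the way:
1. a case, still in its starting place, has one end lifted: it leans 2 to 17 degrees (((angle between case_a's own z axis and vertical between 0.035 and 0.3 rad and distance of case_a from where it was at the start of the episode below 0.05 m) or (angle between case_b's own z axis and vertical between 0.035 and 0.3 rad and distance of case_b from where it was at the start of the episode below 0.05 m) or (angle between case_c's own z axis and vertical between 0.035 and 0.3 rad and distance of case_c from where it was at the start of the episode below 0.05 m))), for 0.2 s.
At the end, for the whole second after the job is handed in: the heavy case rests flat on the tray's floor (within 4 degrees and 3 to 5 mm of it, its middle within 40 mm of the tray's middle), at rest, and the two light cases stand flat within 50 mm of where they began (((horizontal distance between case_a and tray below 0.04 m and z of case_a in the frame of tray below 0.009 m and angle between each of case_a, case_b, case_c's own z axis and vertical below 0.06 rad and contact force between case_a and tray above 5 N and linear speed of case_a below 0.02 m/s and distance of each of case_b, case_c from where it was at the start of the episode below 0.05 m) or (horizontal distance between case_b and tray below 0.04 m and z of case_b in the frame of tray below 0.009 m and angle between each of case_b, case_a, case_c's own z axis and vertical below 0.06 rad and contact force between case_b and tray above 5 N and linear speed of case_b below 0.02 m/s and distance of each of case_a, case_c from where it was at the start of the episode below 0.05 m) or (horizontal distance between case_c and tray below 0.04 m and z of case_c in the frame of tray below 0.009 m and angle between each of case_c, case_a, case_b's own z axis and vertical below 0.06 rad and contact force between case_c and tray above 5 N and linear speed of case_c below 0.02 m/s and distance of each of case_a, case_b from where it was at the start of the episode below 0.05 m))); the robot touches nothing.
It fails at once if a case is tipped by more than 30 degrees (angle between any of case_a, case_b, case_c's own z axis and vertical above 0.52 rad).
It fails at once if a case is dropped or flung into the tray (faster than 0.7 m/s within 60 mm of the tray's middle) ((horizontal distance between case_a and tray below 0.06 m and linear speed of case_a above 0.7 m/s) or (horizontal distance between case_b and tray below 0.06 m and linear speed of case_b above 0.7 m/s) or (horizontal distance between case_c and tray below 0.06 m and linear speed of case_c above 0.7 m/s)).
It also fails if it takes over 64 s, if anything falls off the work surface, if the arm or the gripper's body presses on something with over 40 N, if the wrist force passes 120 N, or if a joint passes its speed limit or range.

ROBOT

A 6-joint arm with a two-finger parallel gripper is mounted at the origin on a cart in front of the work surface, level with it; the furniture and walls round the work are solid. World frame = base frame: x ahead of the robot, y to its left, z up, the work surface at z = 0. Lengths are in m, angles in rad, forces in N, time in s.
With the tool pointing down it reaches from about 0.35 to 0.85 m from the base axis. Payload 8.1 kg.
Tool frame: the origin (TCP) lies between the finger pads; the fingertips stand manip.tip_reach ahead of it and the grasp point (between the pads) is the TCP (manip.tip_reach is the distance from the TCP to the fingertips, in m); z points along the fingers, y is the direction in which the jaws open and shut (so a half turn about z gives the same grasp; the last joint's range is limited). The gripper opens to 93 mm and grips with 3 to 60 N. Pads are 15 mm wide; open, the fingers measure 128 mm over their backs; the gripper's body (75 mm by 188 mm) begins 65 mm behind the grasp point.
Start: joints at [-1.349, 0.13, 1.488, -0, 1.523, -0.085], TCP at [0.181, -0.572, 0.238] pointing down, gripper open.
Joint ranges: [-2.96, 2.96], [-0.89, 2.26], [0.02, 2.5], [-1.34, 4.48], [0, 2.73], [-2.66, 2.66]. Speed limits (rad/s): [2.39, 2.39, 2.79, 3.14, 3.14, 3.14].

INTERFACE

Orientations are given as a unit quaternion [x, y, z, w].
In Python, from workcell import manip gives the robot as it stands.
- The arm moves only by the shell command python3 -m handwheel 'ROWS'. ROWS is JSON, one flat list of numbers, 7 for each row, row after row: the shift along the tool's x, y, z in mm, then the turn, a rotation vector about the tool's x, y, z in rad, then the gripper's target within -1 to 1 (fully open at 1, half-way at 0, shut at -1). A call has 1 to 5 rows; each row shifts and turns the pose as measured when the row begins, along the tool's axes as they then stand; what a row does not reach is not made up. A row lasts 1/10 s, in which the tool goes at most 50 mm and 8.59 degrees, less where a joint would pass 70% of its speed; a pose out of reach is approached as far as the arm can. A call with a gripper value outside its range is refused whole. The fingers move at their own pace and stop on an object; the grip force is fixed at half the most. Time passes only in rows, so rows that do not move let the fingers close. It gives the time, the measured TCP pose, the force and the opening at its end, in the units of the state.
- manip.read_state(): the state, without advancing time (a new reading comes with each control period).
- manip.snapshot(name): name is "scene" or "top" or "wrist"; returns a dict with "image" (384x512x3 uint8, red, green, blue), "fov_y" (degrees; the focal length in pixels is half the picture's height over the tangent of half this angle, whatever the lens; pixels are square), "cx", "cy" (the principal point, pixels), "R" (3x3) and "t" (3): a world point X has camera coordinates R X + t; the wrist camera has in their place "tool_from_camera" (4x4, takes a point from camera to tool coordinates, whose origin is the TCP and whose axes are the flange's). Camera axes: x right, y down, z forward; pixel columns grow to the right and rows downward; lengths in m; the calibration is good to about 2 mm. A picture is of the moment at which its call begins: read the wrist's pose just before it. There is no depth.
- manip.finish_job(): hands the job in, once; it reports no verdict.
The state is a dict: "time_s": time; "joint_positions": joint angles; "joint_velocities": joint speeds; "effort": joint torques, N m; "position": TCP position; "tcp_rot": TCP orientation; "contact_force": force on the tool from outside, world axes, zero at the start; "wrist_torque": the same for the moment, N m; "gripper_width": finger opening in m.
Only numpy, scipy, OpenCV 4.12 (cv2) and the standard library are available. Lean on these libraries where they do the work, as an engineer would, in place of code of your own. Each camera call takes 0.05 s, during which the arm holds its last target.

## Working session

There is one attempt and no reset: what is moved stays moved. The work goes in short steps, Python scripts to look and compute and a shell command to move; the robot and the scene stay as the last step left them, time stands still between calls to the robot, and variables do not carry over. Pictures are saved under pics/ and viewed, and the job is handed in when it is done.

```bash
mkdir -p pics; ls; python3 - <<'E'
from workcell import manip
import cv2
print(manip.read_state(), manip.tip_reach)
for n in ["scene","top","wrist"]:
    s=manip.snapshot(n); cv2.imwrite(f"pics/{n}0.png",s["image"][:,:,::-1])
    print(n,{k:v for k,v in s.items() if k!="image"})
E
```

```text
pics
{'time_s': 0.0, 'joint_positions': array([-1.34938303e+00,  1.31163526e-01,  1.48925085e+00, -9.19011032e-06,
        1.52300250e+00, -8.54043825e-02]), 'joint_velocities': array([ 0.00048469, -0.00053413, -0.00062658,  0.00059752,  0.00181743,
        0.0006741 ]), 'effort': array([-7.28596060e-04, -5.59853625e+01, -4.91751516e+01,  7.68805272e-02,
        3.58338933e-02, -1.80765851e-04]), 'position': array([ 0.18111553, -0.57145946,  0.23660162]), 'tcp_rot': array([ 9.88255478e-01,  1.52807979e-01, -6.65588296e-05, -9.09691086e-04]), 'contact_force': array([-0.58710177, -0.06885523, -0.38813514]), 'wrist_torque': array([-0.00159593, -0.03885202,  0.02135724]), 'gripper_width': 0.09286571725921791} 0.019
scene {'fov_y': 53.157840642133, 'cx': 250.22491825317132, 'cy': 191.40222459053024, 'R': array([[-0.79474987, -0.60667923, -0.01769024],
       [-0.42540642,  0.57759803, -0.69671363],
       [ 0.43289954, -0.54618753, -0.71713121]]), 't': array([0.39893531, 0.22953591, 1.06460698])}
top {'fov_y': 52.50169205696488, 'cx': 257.44812727877724, 'cy': 194.50596759922328, 'R': array([[-0.026187  , -0.99963317, -0.00691063],
       [-0.99517874,  0.02672269, -0.09436726],
       [ 0.09451731,  0.00440612, -0.99551347]]), 't': array([0.02284977, 0.52782121, 1.0386437 ])}
wrist {'fov_y': 69.46825357895703, 'cx': 255.00046197616754, 'cy': 191.44699850113952, 'tool_from_camera': array([[ 1.08008451e-03, -9.53203506e-01, -3.02327488e-01,
         8.34876534e-02],
       [ 9.99999367e-01,  1.12478165e-03,  2.62563334e-05,
         2.39351368e-04],
       [ 3.15024781e-04, -3.02327325e-01,  9.53204117e-01,
        -1.46931034e-01],
       [ 0.00000000e+00,  0.00000000e+00,  0.00000000e+00,
         1.00000000e+00]])}
```

View pics/top0.png

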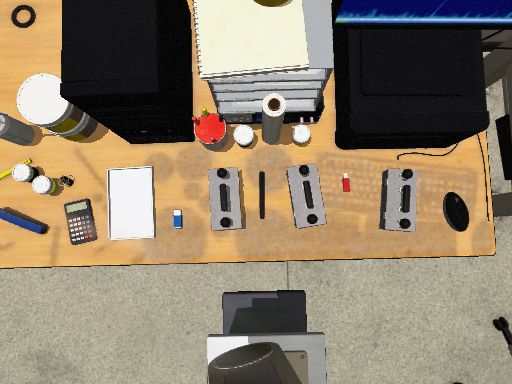

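View pics/scene0.png

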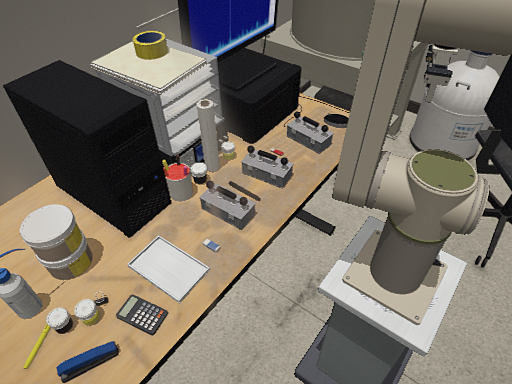

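```bash
cat > h.py <<'E'
import numpy as np, cv2
from workcell import manip
def ray(s,u,v,z):
    f=s["image"].shape[0]/2/np.tan(np.radians(s["fov_y"]/2))
    d=s["R"].T@np.array([(u-s["cx"])/f,(v-s["cy"])/f,1.]); c=-s["R"].T@s["t"]
    return c+d*(z-c[2])/d[2]
E
python3 - <<'E'
from h import *
s=manip.snapshot("top"); im=s["image"][:,:,::-1]
g=im.max(2)
for x0,x1 in [(205,248),(284,330),(378,422)]:
    m=np.zeros_like(g); m[155:240,x0:x1]=(g[155:240,x0:x1]<50)*255
    cs,_=cv2.findContours(m,cv2.RETR_EXTERNAL,cv2.CHAIN_APPROX_NONE)
    for c in cs:
        if cv2.contourArea(c)<10: continue
        (u,v),r=cv2.minEnclosingCircle(c); print(x0,cv2.boundingRect(c),cv2.contourArea(c),u,v,r,ray(s,u,v,.088).round(4))
# tray
m=(cv2.inRange(im,(190,190,190),(255,255,255)))
cs,_=cv2.findContours(m,cv2.RETR_EXTERNAL,cv2.CHAIN_APPROX_NONE)
for c in cs:
    if cv2.contourArea(c)>1000:
        r=cv2.minAreaRect(c); print(r,ray(s,*r[0],.01)); print([ray(s,*p,.014).round(3) for p in cv2.boxPoints(r)])
a=cv2.resize(im[145:245,100:250],None,fx=5,fy=5,interpolation=cv2.INTER_CUBIC);cv2.imwrite("pics/z1.png",a)
a=cv2.resize(im[145:245,280:430],None,fx=5,fy=5,interpolation=cv2.INTER_CUBIC);cv2.imwrite("pics/z2.png",a)
E
```

```text
205 (220, 217, 11, 10) 63.0 225.0 221.89999389648438 5.080453395843506 [0.4542 0.0933 0.088 ]
205 (220, 184, 8, 27) 132.5 223.5 197.0 13.238302230834961 [0.5182 0.0959 0.088 ]
205 (217, 168, 10, 10) 61.5 221.44444274902344 172.38888549804688 4.832159042358398 [0.5822 0.1001 0.088 ]
284 (307, 214, 10, 10) 63.0 311.6600036621094 218.63999938964844 4.940258979797363 [ 0.4567 -0.1281  0.088 ]
284 (303, 181, 10, 27) 134.0 308.0 194.0 13.601571083068848 [ 0.5201 -0.1212  0.088 ]
284 (299, 165, 10, 10) 61.5 303.6052551269531 169.7105255126953 4.912774085998535 [ 0.5834 -0.1123  0.088 ]
378 (400, 219, 10, 10) 66.0 404.5 223.07142639160156 4.953968048095703 [ 0.4392 -0.3637  0.088 ]
378 (402, 185, 8, 27) 148.0 405.5 198.0 13.238302230834961 [ 0.5031 -0.3702  0.088 ]
378 (380, 170, 8, 59) 151.5 383.0 199.0 29.15485954284668 [ 0.5021 -0.3126  0.088 ]
378 (402, 169, 11, 10) 66.0 407.0 174.0 5.099119663238525 [ 0.565  -0.3779  0.088 ]
((129.72740173339844, 202.6397247314453), (72.24675750732422, 45.00617980957031), 87.87889862060547) [0.51653404 0.3633991  0.01      ]
[array([0.617, 0.429, 0.014]), array([0.618, 0.304, 0.014]), array([0.418, 0.296, 0.014]), array([0.416, 0.42 , 0.014])]
((40.564231872558594, 98.95339965820312), (50.3391227722168, 49.18478775024414), 72.47443389892578) [0.81953218 0.61927958 0.01      ]
[array([0.869, 0.707, 0.014]), array([0.909, 0.574, 0.014]), array([0.767, 0.528, 0.014]), array([0.728, 0.659, 0.014])]
((250.67242431640625, 34.0689697265625), (77.31534576416016, 109.95222473144531), 85.2363510131836) [0.99480017 0.01627655 0.01      ]
[array([1.101, 0.182, 0.014]), array([ 1.119, -0.137,  0.014]), array([ 0.887, -0.146,  0.014]), array([0.869, 0.166, 0.014])]
```

```bash
sleep 0
```

```text
(no output)
```

View pics/z1.png

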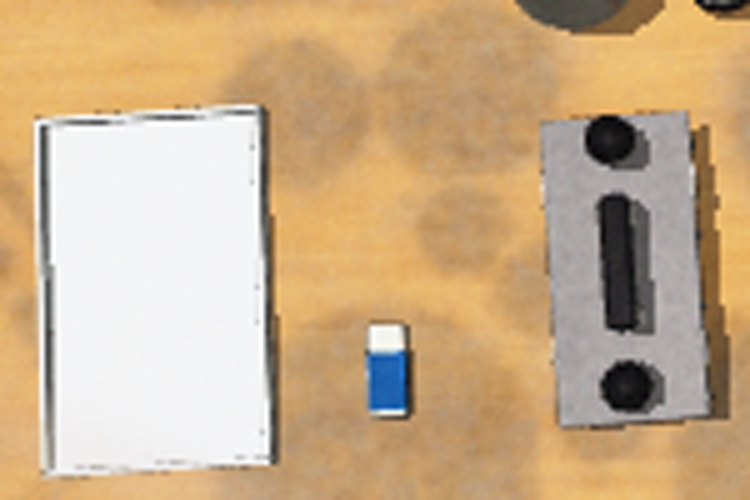

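View pics/z2.png

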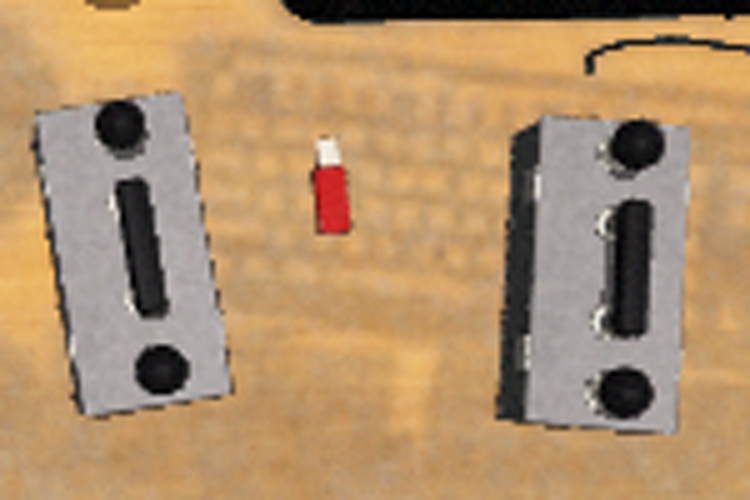

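```bash
cat >> h.py <<'E'
from scipy.spatial.transform import Rotation as Ro
T={'R':(.4392,-.3637,-6.4),'M':(.4567,-.1281,7.1),'L':(.4542,.0933,3.0)}
def go(x,y,z,yaw):
    s=manip.read_state(); r=Ro.from_quat(s["tcp_rot"]); 
    R=Ro.from_euler('z',yaw,degrees=True)*Ro.from_euler('x',180,degrees=True)
    d=np.array([x,y,z])-s["position"]
    print("t",s["time_s"],"pos",s["position"].round(4),"F",s["contact_force"].round(2),"w",round(s["gripper_width"],4))
    print("shift now-axes mm",(r.inv().apply(d)*1e3).round(1),"after-turn axes",(R.inv().apply(d)*1e3).round(1),"turn",(r.inv()*R).as_rotvec().round(4))
E
python3 -m handwheel '[0,0,0,0,0,0.14,1, 0,0,0,0,0,0.14,1, 0,0,0,0,0,0.14,1]'
python3 -c "
from h import *
go(.4392,-.3637,.2,-6.4)"
```

```text
time_s: 0.5
position: [0.1811, -0.5711, 0.236]
tcp_rot: [0.998, -0.062, -0.0, -0.001]
contact_force: [0.0, -0.2, 1.0]
gripper_width: 0.0927
t 0.5 pos [ 0.1811 -0.5711  0.236 ] F [ 0.   -0.21  0.98] w 0.0927
shift now-axes mm [ 230.3 -237.9   36.4] after-turn axes [ 233.4 -234.9   36. ] turn [-0.0027  0.001  -0.0132]
```

```bash
python3 -m handwheel '[30,-30,4,0,0,0,1, 30,-30,4,0,0,0,1, 30,-30,4,0,0,0,1, 30,-30,4,0,0,0,1, 30,-30,4,0,0,0,1]'
python3 -m handwheel '[30,-30,4,0,0,0,1, 30,-30,4,0,0,0,1, 10,-20,4,0,0,0,1, 0,0,0,0,0,0,1]'
python3 -c "
from h import *
go(.4392,-.3637,.2,-6.4)"
```

```text
time_s: 1.0
position: [0.3495, -0.4413, 0.2146]
tcp_rot: [0.998, -0.07, -0.001, -0.001]
contact_force: [0.6, -0.6, 1.0]
gripper_width: 0.0929
time_s: 1.4
position: [0.4362, -0.3643, 0.2007]
tcp_rot: [0.998, -0.068, -0.001, -0.002]
contact_force: [-0.5, -0.2, -0.0]
gripper_width: 0.0926
t 1.4 pos [ 0.4362 -0.3643  0.2007] F [-0.47 -0.2  -0.02] w 0.0926
shift now-axes mm [ 2.9 -1.   0.7] after-turn axes [ 2.9 -0.9  0.7] turn [-0.0042  0.0028 -0.0239]
```

Wrist look to confirm the knob position.

```bash
cat >> h.py <<'E'
def wray(s,st,u,v,z):
    f=s["image"].shape[0]/2/np.tan(np.radians(s["fov_y"]/2))
    r=Ro.from_quat(st["tcp_rot"]); A=s["tool_from_camera"]
    d=r.apply(A[:3,:3]@np.array([(u-s["cx"])/f,(v-s["cy"])/f,1.])); c=st["position"]+r.apply(A[:3,3])
    return c+d*(z-c[2])/d[2]
def wlook(name,z=.088):
    st=manip.read_state(); s=manip.snapshot("wrist"); im=s["image"][:,:,::-1]; cv2.imwrite(f"pics/{name}.png",im)
    m=(im.max(2)<50).astype(np.uint8)*255
    cs,_=cv2.findContours(m,cv2.RETR_EXTERNAL,cv2.CHAIN_APPROX_NONE)
    for c in cs:
        if cv2.contourArea(c)<300: continue
        (u,v),r=cv2.minEnclosingCircle(c); print(cv2.boundingRect(c),cv2.contourArea(c),round(u),round(v),round(r,1),wray(s,st,u,v,z).round(4))
E
python3 -c "
from h import *
wlook('w1')"
```

```text
(326, 230, 186, 126) 8915.0 420 289 108.9 [ 0.3008 -0.5297  0.088 ]
(0, 230, 512, 154) 11601.0 256 331 260.7 [ 0.2667 -0.3422  0.088 ]
(2, 192, 31, 23) 540.0 17 202 15.7 [ 0.4572 -0.1271  0.088 ]
(240, 179, 24, 23) 409.0 252 190 12.1 [ 0.439 -0.362  0.088]
(368, 92, 51, 81) 2876.0 388 132 41.9 [ 0.4779 -0.4937  0.088 ]
```

View pics/w1.png

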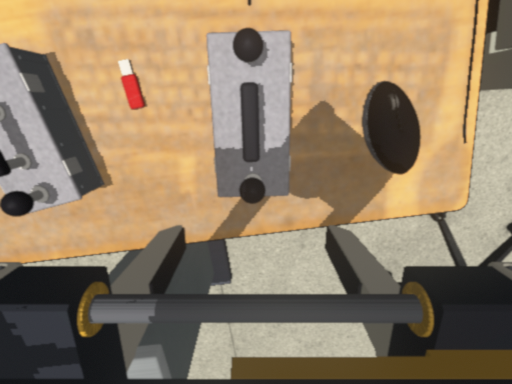

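```bash
python3 -m handwheel '[3,-1,25,0,0,-0.024,1, 0,0,30,0,0,0,1, 0,0,30,0,0,0,1, 0,0,15,0,0,0,1, 0,0,5,0,0,0,1]'
python3 -c "
from h import *
go(.439,-.363,.088,-6.4)"
```

```text
time_s: 1.95
position: [0.4369, -0.371, 0.0966]
tcp_rot: [0.998, -0.057, 0.001, 0.001]
contact_force: [-0.3, 0.3, 0.5]
gripper_width: 0.0931
t 1.95 pos [ 0.4369 -0.371   0.0966] F [-0.3   0.29  0.53] w 0.0931
shift now-axes mm [ 1.1 -8.2  8.6] after-turn axes [ 1.2 -8.2  8.6] turn [ 0.0029 -0.0015 -0.0029]
```

```bash
python3 -m handwheel '[1,-8,8,0,0,0,1, 0,0,0,0,0,0,1]'
python3 -c "
from h import *
go(.439,-.363,.088,-6.4)"
```

```text
time_s: 2.15
position: [0.4382, -0.3639, 0.0886]
tcp_rot: [0.998, -0.058, 0.001, 0.001]
contact_force: [-0.1, -0.3, 0.1]
gripper_width: 0.093
t 2.15 pos [ 0.4382 -0.3639  0.0886] F [-0.12 -0.3   0.12] w 0.093
shift now-axes mm [ 0.7 -0.9  0.6] after-turn axes [ 0.7 -0.9  0.6] turn [ 0.0029 -0.0013 -0.005 ]
```

```bash
for i in 1 2 3; do python3 -m handwheel '[0,0,0,0,0,0,-1, 0,0,0,0,0,0,-1]'; done
```

```text
time_s: 2.35
position: [0.4392, -0.3647, 0.0908]
tcp_rot: [0.998, -0.058, 0.002, 0.003]
contact_force: [0.6, -0.4, 0.1]
gripper_width: 0.0816
time_s: 2.55
position: [0.4402, -0.3655, 0.0927]
tcp_rot: [0.998, -0.058, 0.003, 0.004]
contact_force: [0.7, -0.4, -0.5]
gripper_width: 0.0654
time_s: 2.75
position: [0.4406, -0.3659, 0.0935]
tcp_rot: [0.998, -0.058, 0.003, 0.004]
contact_force: [-0.4, 0.3, 0.6]
gripper_width: 0.0496
```

```bash
python3 -m handwheel '[-1,-2,5,0,0,0,-1, 0,0,0.5,0,0,0,-1, 0,0,0,0,0,0,-1]'; python3 -m handwheel '[0,0,0,0,0,0,-1, 0,0,0,0,0,0,-1]'
```

```text
time_s: 3.05
position: [0.4399, -0.3634, 0.0875]
tcp_rot: [0.998, -0.058, 0.003, 0.004]
contact_force: [0.6, 1.8, 2.8]
gripper_width: 0.0258
time_s: 3.25
position: [0.4399, -0.3632, 0.0874]
tcp_rot: [0.998, -0.058, 0.003, 0.004]
contact_force: [0.3, 0.1, 1.0]
gripper_width: 0.0246
```

```bash
for i in 1 2 3; do python3 -m handwheel '[0,0,0,0,0,0,-1]' | grep contact; done; python3 -m handwheel '[1,0,-2.5,0,0,0,-1, 1,0,-2.5,0,0,0,-1, 1.5,0,-2.5,0,0,0,-1, 1.5,0,-2.5,0,0,0,-1, 0,0,0,0,0,0,-1]'; for i in 1 2 3 4 5; do python3 -m handwheel '[0,0,0,0,0,0,-1]' | grep -E 'contact|posi'; done
```

```text
contact_force: [-0.7, 0.4, 0.3]
contact_force: [-0.0, 0.5, 0.8]
contact_force: [0.8, 1.3, 0.2]
time_s: 4.05
position: [0.4449, -0.3638, 0.0976]
tcp_rot: [0.998, -0.058, 0.003, 0.004]
contact_force: [-0.1, 0.5, -1.9]
gripper_width: 0.0245
position: [0.4449, -0.3638, 0.0976]
contact_force: [0.4, 0.1, -1.9]
position: [0.4449, -0.3637, 0.0976]
contact_force: [-0.3, -0.1, -2.2]
position: [0.4448, -0.3637, 0.0975]
contact_force: [-0.1, -0.6, -1.5]
position: [0.4448, -0.3637, 0.0974]
contact_force: [0.9, -1.3, -2.4]
position: [0.4447, -0.3636, 0.0973]
contact_force: [0.8, 0.8, -1.1]
```

```bash
python3 - <<'E'
from h import *
s=manip.snapshot("scene"); a=s["image"][80:230,220:420,::-1]
cv2.imwrite("pics/s1.png",cv2.resize(a,None,fx=4,fy=4,interpolation=cv2.INTER_CUBIC))
E
python3 -m handwheel '[0,0,0,0,0,0,-1, 0,0,0,0,0,0,-1]' | grep contact;python3 -m handwheel '[0,0,0,0,0,0,-1]' | grep -E 'contact|posi'
```

```text
contact_force: [0.6, -0.0, -2.2]
position: [0.4446, -0.3636, 0.0972]
contact_force: [0.3, 0.3, -2.6]
```

View pics/s1.png

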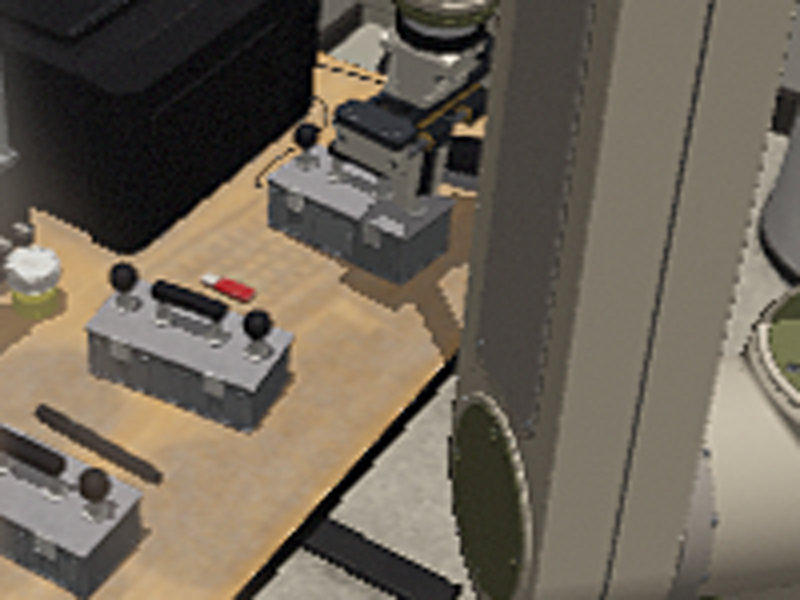

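Case R's near end is raised (gap and shadow beneath around (400,285) in the crop), and the mean load is about 2 N, so R is light. I'll let it down, release and go to M.

```bash
python3 -m handwheel '[-1,0,2.5,0,0,0,-1, -1,0,2.5,0,0,0,-1, -1.5,0,2.5,0,0,0,-1, -1.5,0,2,0,0,0,-1, 0,0,0,0,0,0,-1]'; python3 -m handwheel '[0,0,0,0,0,0,-1]'
```

```text
time_s: 5.4
position: [0.4393, -0.363, 0.0875]
tcp_rot: [0.998, -0.058, 0.003, 0.003]
contact_force: [0.2, 0.6, 2.2]
gripper_width: 0.0243
time_s: 5.5
position: [0.4393, -0.363, 0.0875]
tcp_rot: [0.998, -0.058, 0.003, 0.003]
contact_force: [-0.1, 0.7, -0.3]
gripper_width: 0.0244
```

```bash
python3 -m handwheel '[0,0,0,0,0,0,1, 0,0,0,0,0,0,1, 0,0,0,0,0,0,1, 0,0,0,0,0,0,1]'; python3 -m handwheel '[0,0,0,0,0,0,1, 0,0,-5,0,0,0,1]'; python3 -m handwheel '[0,0,-25,0,0,0,1, 0,0,-35,0,0,0,1, 0,0,-35,0,0,0,1, 0,0,-5,0,0,-0.118,1, 0,0,0,0,0,-0.118,1]'
python3 -c "
from h import *
go(.457,-.1276,.19,7.1)"
```

```text
time_s: 5.9
position: [0.4395, -0.3633, 0.0876]
tcp_rot: [0.998, -0.058, 0.003, 0.004]
contact_force: [-0.1, -0.0, 0.2]
gripper_width: 0.0517
time_s: 6.1
position: [0.4391, -0.3629, 0.092]
tcp_rot: [0.998, -0.058, 0.003, 0.003]
contact_force: [-1.1, -0.4, 0.8]
gripper_width: 0.068
time_s: 6.6
position: [0.4383, -0.3619, 0.1975]
tcp_rot: [0.998, 0.063, 0.002, 0.003]
contact_force: [-0.4, -0.1, -0.2]
gripper_width: 0.093
t 6.6 pos [ 0.4383 -0.3619  0.1975] F [-0.37 -0.08 -0.23] w 0.093
shift now-axes mm [  47.8 -230.2    6. ] after-turn axes [  47.5 -230.2    7.5] turn [ 0.0071 -0.0036  0.0014]
```

```bash
python3 -m handwheel '[9,-43,0,0.007,-0.0036,0,1, 9,-43,0,0,0,0,1, 9,-43,0,0,0,0,1, 9,-43,0,0,0,0,1, 9,-43,0,0,0,0,1]'; python3 -m handwheel '[3,-15,0,0,0,0,1, 0,0,0,0,0,0,1]'
python3 -c "
from h import *
wlook('w2')
go(.457,-.1276,.19,7.1)"
```

```text
time_s: 7.1
position: [0.4562, -0.1424, 0.2008]
tcp_rot: [0.998, 0.061, 0.003, 0.003]
contact_force: [0.9, 0.2, -0.5]
gripper_width: 0.0929
time_s: 7.3
position: [0.4576, -0.1218, 0.2019]
tcp_rot: [0.998, 0.064, 0.003, 0.002]
contact_force: [-0.7, -0.4, 0.2]
gripper_width: 0.0928
(0, 230, 512, 154) 11751.0 256 331 260.7 [ 0.2897 -0.1452  0.088 ]
(326, 229, 186, 127) 8407.5 420 288 109.1 [ 0.3705 -0.3187  0.088 ]
(466, 228, 29, 22) 460.0 480 237 14.4 [ 0.4397 -0.3623  0.088 ]
(247, 183, 24, 24) 409.5 259 194 11.9 [ 0.4568 -0.1267  0.088 ]
(14, 157, 32, 25) 582.0 29 168 15.8 [0.4547 0.095  0.088 ]
(486, 154, 26, 60) 723.5 502 183 30.5 [ 0.4987 -0.362   0.088 ]
(0, 57, 35, 82) 1757.0 16 98 42.9 [0.5192 0.0997 0.088 ]
(367, 0, 145, 35) 3041.0 439 17 74.0 [ 0.6288 -0.2546  0.088 ]
(0, 0, 25, 35) 590.0 9 16 18.6 [0.5832 0.0978 0.088 ]
t 7.35 pos [ 0.4577 -0.1227  0.2019] F [0.82 0.25 0.39] w 0.0929
shift now-axes mm [-1.4  4.7 12. ] after-turn axes [-1.3  4.8 11.9] turn [ 0.0054 -0.0067  0.0032]
```

View pics/w2.png

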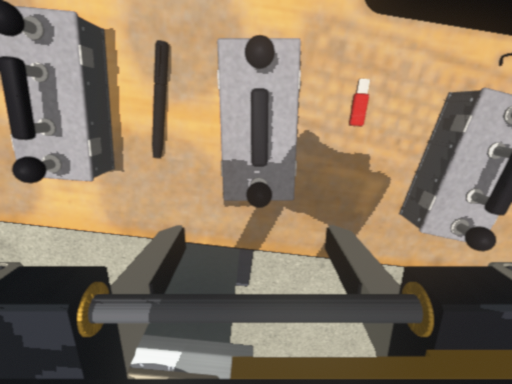

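M lies straight ahead, near knob at (259,194), i.e. (0.457,-0.127). R's knob reads where it was.

```bash
python3 -m handwheel '[-1,4,25,0.005,-0.006,0,1, 0,0,30,0,0,0,1, 0,0,30,0,0,0,1, 0,0,15,0,0,0,1, 0,0,0,0,0,0,1]'
python3 -c "
from h import *
go(.457,-.127,.087,7.1)"
```

```text
time_s: 7.85
position: [0.4592, -0.1338, 0.1018]
tcp_rot: [0.998, 0.062, 0.003, 0.002]
contact_force: [-0.4, 1.1, 0.1]
gripper_width: 0.0927
t 7.85 pos [ 0.4592 -0.1338  0.1018] F [-0.45  1.07  0.14] w 0.0927
shift now-axes mm [-1.4 -7.1 14.8] after-turn axes [-1.4 -7.  14.8] turn [ 0.0053 -0.0052 -0.0003]
```

```bash
python3 -m handwheel '[-1,-7,14,0.005,-0.005,0,1, 0,0,0,0,0,0,1]'
python3 -c "
from h import *
go(.457,-.127,.087,7.1)"
```

```text
time_s: 8.05
position: [0.4576, -0.1284, 0.0878]
tcp_rot: [0.998, 0.061, 0.0, 0.0]
contact_force: [-0.3, 1.0, 0.3]
gripper_width: 0.0931
t 8.05 pos [ 0.4576 -0.1284  0.0878] F [-0.33  0.99  0.34] w 0.0931
shift now-axes mm [-0.4 -1.5  0.8] after-turn axes [-0.4 -1.5  0.8] turn [ 0.0004 -0.0003 -0.0027]
```

```bash
python3 -m handwheel '[0,-1,1,0,0,0,-1, 0,0,0,0,0,0,-1, 0,0,1,0,0,0,-1, 0,0,0.5,0,0,0,-1]';python3 -m handwheel '[0,0,0,0,0,0,-1]'
```

```text
time_s: 8.45
position: [0.4594, -0.1283, 0.088]
tcp_rot: [0.998, 0.061, 0.002, 0.001]
contact_force: [0.3, -0.2, 0.1]
gripper_width: 0.0657
time_s: 8.55
position: [0.4597, -0.1284, 0.0884]
tcp_rot: [0.998, 0.061, 0.003, 0.001]
contact_force: [-0.1, -0.4, -0.4]
gripper_width: 0.0574
```

```bash
python3 -m handwheel '[-2,-1,1,0,0,0,-1, 0,0,0,0,0,0,-1, 0,0,0,0,0,0,-1, 0,0,0,0,0,0,-1]'; for i in 1 2 3 4; do python3 -m handwheel '[0,0,0,0,0,0,-1]' |grep -E 'pos|cont|wid'; done
```

```text
time_s: 8.95
position: [0.4576, -0.1273, 0.0877]
tcp_rot: [0.998, 0.061, 0.003, 0.001]
contact_force: [0.6, 5.0, 5.2]
gripper_width: 0.0258
position: [0.4575, -0.1269, 0.0875]
contact_force: [0.3, 1.1, -0.4]
gripper_width: 0.0245
position: [0.4575, -0.1268, 0.0874]
contact_force: [-1.7, 1.7, 0.6]
gripper_width: 0.0248
position: [0.4575, -0.1267, 0.0874]
contact_force: [0.5, 1.5, 1.0]
gripper_width: 0.0247
position: [0.4575, -0.1267, 0.0874]
contact_force: [-0.2, 1.4, 1.0]
gripper_width: 0.0245
```

```bash
python3 -m handwheel '[1,0,-2.5,0,0,0,-1, 1,0,-2.5,0,0,0,-1, 1.5,0,-2.5,0,0,0,-1, 1.5,0,-2.5,0,0,0,-1, 0,0,0,0,0,0,-1]'; for i in 1 2 3 4 5 6; do python3 -m handwheel '[0,0,0,0,0,0,-1]' | grep -E 'contact|posi'; done
```

```text
time_s: 9.85
position: [0.4618, -0.1261, 0.0965]
tcp_rot: [0.998, 0.061, 0.001, 0.001]
contact_force: [1.2, -0.2, -5.8]
gripper_width: 0.0245
position: [0.4617, -0.1261, 0.0964]
contact_force: [0.3, 0.5, -6.4]
position: [0.4616, -0.126, 0.0963]
contact_force: [1.2, -0.6, -5.6]
position: [0.4616, -0.126, 0.0962]
contact_force: [1.5, -0.8, -6.3]
position: [0.4615, -0.1261, 0.0961]
contact_force: [1.4, -0.1, -6.0]
position: [0.4615, -0.126, 0.0961]
contact_force: [1.4, -1.1, -5.4]
position: [0.4614, -0.1261, 0.096]
contact_force: [1.4, -0.0, -5.3]
```

M carries about 5.8 N against R's 2 N, so M is the heavy case. Let it down.

```bash
python3 -m handwheel '[-1,0,2.5,0,0,0,-1, -1,0,2.5,0,0,0,-1, -1.5,0,2,0,0,0,-1, -1,0,2,0,0,0,-1, 0,0,0,0,0,0,-1]'; python3 -m handwheel '[0,0,0,0,0,0,-1]'
```

```text
time_s: 10.95
position: [0.4561, -0.1264, 0.0875]
tcp_rot: [0.998, 0.061, 0.001, 0.0]
contact_force: [-2.5, -0.2, -2.7]
gripper_width: 0.0245
time_s: 11.05
position: [0.4561, -0.1264, 0.0875]
tcp_rot: [0.998, 0.061, 0.001, 0.0]
contact_force: [-1.1, 0.3, -2.7]
gripper_width: 0.024
```

```bash
python3 -m handwheel '[0,0,0.7,0,0,0,-1, 0,0,0,0,0,0,-1]'; python3 -m handwheel '[0,0,0,0,0,0,1, 0,0,0,0,0,0,1, 0,0,0,0,0,0,1, 0,0,0,0,0,0,1]'; python3 -m handwheel '[0,0,0,0,0,0,1, 0,0,-10,0,0,0,1, 0,0,-40,0,0,0,1, 0,0,-50,0,0,0,1]'
python3 -c "
from h import *
wlook('w3')
go(.520,-.1195,.15,7.1)"
```

```text
time_s: 11.25
position: [0.4561, -0.1263, 0.0875]
tcp_rot: [0.998, 0.061, 0.001, 0.0]
contact_force: [-2.5, 0.6, -1.7]
gripper_width: 0.0246
time_s: 11.65
position: [0.4582, -0.1271, 0.0887]
tcp_rot: [0.998, 0.061, 0.003, 0.001]
contact_force: [0.6, 0.4, 0.0]
gripper_width: 0.0522
time_s: 12.05
position: [0.4528, -0.125, 0.1845]
tcp_rot: [0.998, 0.061, -0.004, -0.002]
contact_force: [0.8, -0.8, 0.2]
gripper_width: 0.0836
(0, 267, 512, 117) 11057.5 256 336 259.7 [ 0.2902 -0.1457  0.088 ]
(111, 230, 143, 69) 1198.5 182 296 71.0 [ 0.3334 -0.0623  0.088 ]
(320, 229, 192, 127) 9399.0 416 288 112.1 [ 0.3741 -0.303   0.088 ]
(480, 228, 32, 24) 572.5 496 240 16.6 [ 0.4381 -0.3627  0.088 ]
(245, 182, 26, 26) 477.5 257 195 12.8 [ 0.4555 -0.1269  0.088 ]
(0, 155, 31, 26) 628.5 14 166 16.5 [0.4549 0.0941 0.088 ]
(0, 51, 18, 84) 792.5 6 92 41.9 [0.5185 0.0912 0.088 ]
(418, 0, 94, 16) 664.0 464 7 47.0 [ 0.6235 -0.2635  0.088 ]
t 12.1 pos [ 0.4571 -0.1267  0.1949] F [ 2.7  -0.69  7.53] w 0.0881
shift now-axes mm [63.2  0.5 45.2] after-turn axes [63.4  0.7 44.9] turn [ 0.0018 -0.0043 -0.0022]
```

View pics/w3.png

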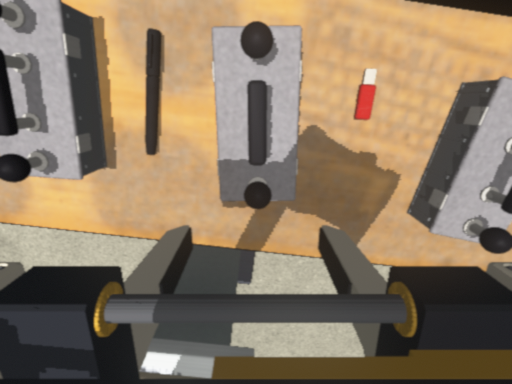

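```bash
python3 -m handwheel '[32,0,10,0,-0.004,0,1, 31,0,20,0,0,0,1, 0,-1,20,0,0,0,1, 0,-1,0,0,0,0,1]'
python3 -c "
from h import *
wlook('w4')
go(.520,-.119,.086,7.1)"
```

```text
time_s: 12.5
position: [0.5271, -0.119, 0.1544]
tcp_rot: [0.998, 0.06, 0.008, 0.004]
contact_force: [0.4, 1.4, 0.0]
gripper_width: 0.0928
(225, 272, 41, 27) 546.5 245 289 21.4 [ 0.4516 -0.1205  0.088 ]
(0, 230, 512, 154) 11460.0 256 331 260.7 [ 0.4061 -0.1354  0.088 ]
(326, 229, 186, 127) 8112.0 419 289 109.3 [ 0.4696 -0.2777  0.088 ]
(243, 180, 18, 79) 1233.5 252 219 39.4 [ 0.5198 -0.1185  0.088 ]
(369, 0, 143, 98) 11827.5 447 48 80.3 [ 0.6644 -0.2397  0.088 ]
(87, 0, 37, 25) 455.5 105 9 20.1 [ 0.6592 -0.0023  0.088 ]
t 12.55 pos [ 0.5278 -0.1191  0.1561] F [0.42 1.21 0.47] w 0.0929
shift now-axes mm [-9.  -1.8 69.9] after-turn axes [-7.7 -1.1 70.1] turn [ 0.0103 -0.0177 -0.0032]
```

View pics/w4.png

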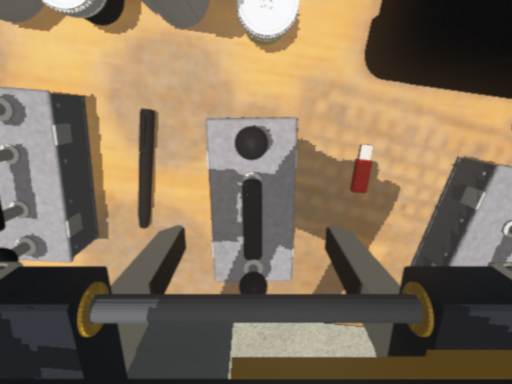

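Handle blob centre at (252,219) → (0.520,-0.1185), as expected and between the open fingers. Going down onto it.

```bash
python3 -m handwheel '[-5,-1,20,0.01,-0.0177,0,1, -3,-1,20,0,0,0,1, 0,-1,15,0,0,0,1, 0,0,0,0,0,0,1]'
python3 -c "
from h import *
go(.520,-.119,.086,7.1)"
```

```text
time_s: 12.95
position: [0.5199, -0.1181, 0.1018]
tcp_rot: [0.998, 0.06, 0.001, 0.001]
contact_force: [-1.4, 0.1, -0.5]
gripper_width: 0.0931
t 12.95 pos [ 0.5199 -0.1181  0.1018] F [-1.44  0.11 -0.47] w 0.0931
shift now-axes mm [-0.1  0.9 15.8] after-turn axes [-0.   0.9 15.8] turn [ 0.0012 -0.0022 -0.0039]
```

```bash
python3 -m handwheel '[0,0,12,0,0,0,-1, 0,0,4,0,0,0,-1, 0,0,0,0,0,0,-1, 0,0,0,0,0,0,-1]'
python3 -c "
from h import *
go(.520,-.119,.086,7.1)"
```

```text
time_s: 13.35
position: [0.5205, -0.1186, 0.0859]
tcp_rot: [0.998, 0.06, 0.002, 0.001]
contact_force: [0.2, -0.3, 0.8]
gripper_width: 0.0655
t 13.35 pos [ 0.5205 -0.1186  0.0859] F [ 0.24 -0.26  0.82] w 0.0655
shift now-axes mm [-0.5  0.4 -0.1] after-turn axes [-0.5  0.4 -0.1] turn [ 0.0018 -0.0034 -0.0043]
```

```bash
python3 -m handwheel '[0,0,0.5,0.002,-0.003,0,-1, 0,0,0.5,0,0,0,-1, 0,0,0.5,0,0,0,-1, 0,0,0,0,0,0,-1]'; python3 -m handwheel '[0,0,0.5,0,0,0,-1, 0,0,0.5,0,0,0,-1, 0,0,0,0,0,0,-1, 0,0,0,0,0,0,-1]'
python3 -c "
from h import *
go(.520,-.119,.086,7.1)"
```

```text
time_s: 13.75
position: [0.5217, -0.1189, 0.086]
tcp_rot: [0.998, 0.06, 0.001, 0.0]
contact_force: [0.5, 0.1, -0.3]
gripper_width: 0.0337
time_s: 14.15
position: [0.5218, -0.1183, 0.085]
tcp_rot: [0.998, 0.06, 0.001, -0.0]
contact_force: [0.1, 2.1, 0.1]
gripper_width: 0.0157
t 14.15 pos [ 0.5218 -0.1183  0.085 ] F [0.07 2.14 0.05] w 0.0157
shift now-axes mm [-1.9  0.5 -1. ] after-turn axes [-1.9  0.5 -1. ] turn [-0.0002 -0.0029 -0.004 ]
```

```bash
python3 -m handwheel '[0,0,-4,0,0,0,-1, 0,0,-8,0,0,0,-1, 0,0,-10,0,0,0,-1, 0,0,-5,0,0,0,-1, 0,0,0,0,0,0,-1]'
python3 -m handwheel '[0,0,0,0,0,0,-1]'
python3 - <<'E'
from h import *
s=manip.snapshot("scene"); a=s["image"][80:230,180:380,::-1]
cv2.imwrite("pics/s2.png",cv2.resize(a,None,fx=4,fy=4,interpolation=cv2.INTER_CUBIC))
E
```

```text
time_s: 14.65
position: [0.5182, -0.1177, 0.1103]
tcp_rot: [0.998, 0.06, -0.003, -0.001]
contact_force: [0.9, 0.2, -8.0]
gripper_width: 0.0159
time_s: 14.75
position: [0.5182, -0.1178, 0.1105]
tcp_rot: [0.998, 0.06, -0.002, -0.001]
contact_force: [-0.5, -0.7, -8.9]
gripper_width: 0.0158
```

View pics/s2.png

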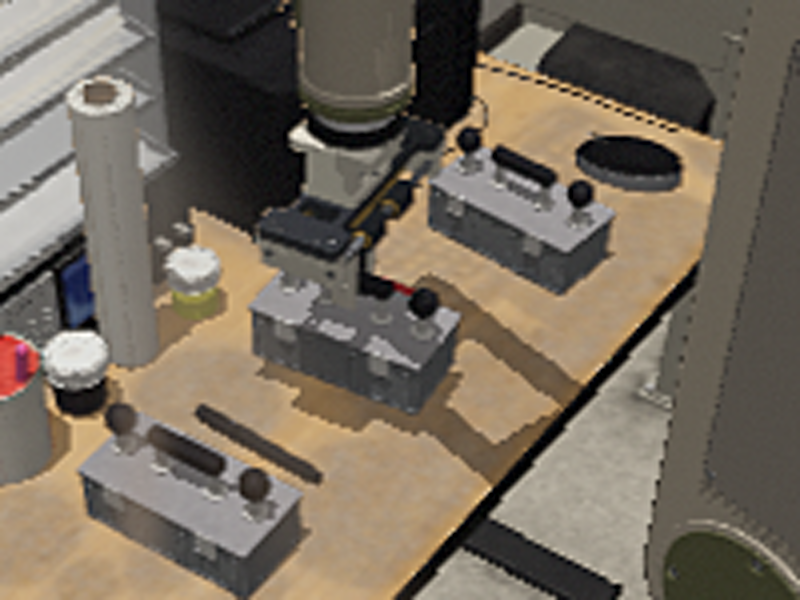

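```bash
python3 -m handwheel '[-5,0,-20,0,0,0,-1, -10,0,-30,0,0,0,-1, -10,0,-30,0,0,0,-1, -10,0,-25,0,0,0,-1, -5,0,-15,0,0,0,-1]'
python3 -m handwheel '[0,0,0,0,0,0,-1]'
python3 - <<'E'
from h import *
go(.517,.363,.235,2.2)
s=manip.snapshot("top"); im=s["image"][:,:,::-1]
sc=manip.snapshot("scene")
cv2.imwrite("pics/s3.png",sc["image"][:,:,::-1])
# tray centre from the scene view
m=cv2.inRange(sc["image"][:,:,::-1],(170,170,170),(255,255,255)); m[:230]=0
cs,_=cv2.findContours(m,cv2.RETR_EXTERNAL,cv2.CHAIN_APPROX_NONE)
c=max(cs,key=cv2.contourArea); print(cv2.boundingRect(c))
q=cv2.approxPolyDP(cv2.convexHull(c),8,True)[:,0]; P=np.array([ray(sc,*p,.014) for p in q.astype(float)]); print(q.tolist(),P.round(3).tolist(),P.mean(0))
E
```

```text
time_s: 15.3
position: [0.4749, -0.1218, 0.229]
tcp_rot: [0.998, 0.06, -0.007, -0.003]
contact_force: [2.0, 0.6, -8.2]
gripper_width: 0.0157
time_s: 15.4
position: [0.4758, -0.1223, 0.2316]
tcp_rot: [0.998, 0.06, -0.005, -0.002]
contact_force: [0.8, 0.5, -8.3]
gripper_width: 0.0155
t 15.4 pos [ 0.4758 -0.1223  0.2316] F [ 0.8   0.47 -8.32] w 0.0155
shift now-axes mm [  98.9 -476.9   -2.1] after-turn axes [  59.8 -483.4   -3.4] turn [-0.0046  0.0105  0.0815]
(319, 246, 148, 107)
[[348, 246], [441, 250], [466, 263], [427, 352], [319, 286]] [[0.144, 0.0, 0.014], [-0.076, -0.145, 0.014], [-0.146, -0.143, 0.014], [-0.146, 0.165, 0.014], [0.145, 0.164, 0.014]] [-0.01606844  0.00823444  0.014     ]
```

View pics/s3.png

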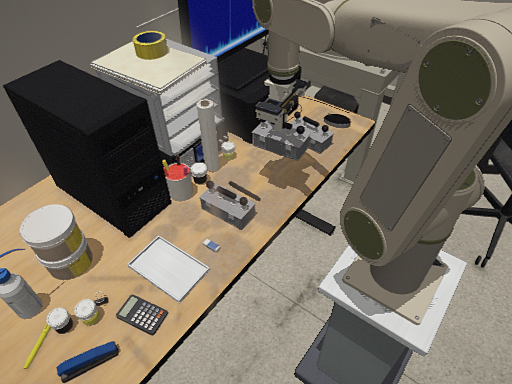

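```bash
python3 -m handwheel '[0,-15,0,0,0.01,0.04,-1, 0,-30,0,0,0,0.04,-1, 0,-40,0,0,0,0,-1, 0,-40,0,0,0,0,-1, 0,-40,0,0,0,0,-1]'
python3 -m handwheel '[0,-40,0,0,0,0,-1, 0,-40,0,0,0,0,-1, 0,-40,0,0,0,0,-1, 0,-40,0,0,0,0,-1, 0,-40,0,0,0,0,-1]'
python3 -c "
from h import *
go(.517,.363,.235,2.2)"
```

```text
time_s: 16.0
position: [0.4639, 0.044, 0.22]
tcp_rot: [1.0, 0.014, -0.008, -0.003]
contact_force: [1.2, 0.6, -8.2]
gripper_width: 0.0158
time_s: 16.5
position: [0.4532, 0.2521, 0.2103]
tcp_rot: [1.0, 0.014, -0.014, -0.002]
contact_force: [1.6, -0.5, -8.4]
gripper_width: 0.0157
t 16.5 pos [0.4532 0.2521 0.2103] F [ 1.62 -0.49 -8.44] w 0.0157
shift now-axes mm [  66.2 -109.2  -26.2] after-turn axes [  68.1 -108.4  -24.7] turn [-0.004   0.0289 -0.0105]
```

```bash
python3 -m handwheel '[15,-30,-8,-0.004,0.029,-0.01,-1, 20,-30,-8,0,0,0,-1, 20,-25,-8,0,0,0,-1, 8,-12,0,0,0,0,-1, 0,0,0,0,0,0,-1]'
python3 - <<'E'
from h import *
go(.517,.363,.12,2.2)
s=manip.snapshot("wrist"); cv2.imwrite("pics/w5.png",s["image"][:,:,::-1])
s=manip.snapshot("top"); cv2.imwrite("pics/t5.png",cv2.resize(s["image"][140:260,60:260,::-1],None,fx=4,fy=4,interpolation=cv2.INTER_CUBIC))
E
```

```text
time_s: 17.0
position: [0.508, 0.3614, 0.2195]
tcp_rot: [1.0, 0.023, -0.008, 0.003]
contact_force: [-0.9, -1.5, -9.1]
gripper_width: 0.0157
t 17.0 pos [0.508  0.3614 0.2195] F [-0.94 -1.46 -9.06] w 0.0157
shift now-axes mm [10.6 -1.7 99.3] after-turn axes [ 9.  -1.3 99.5] turn [0.0057 0.0158 0.0083]
```

View pics/w5.png

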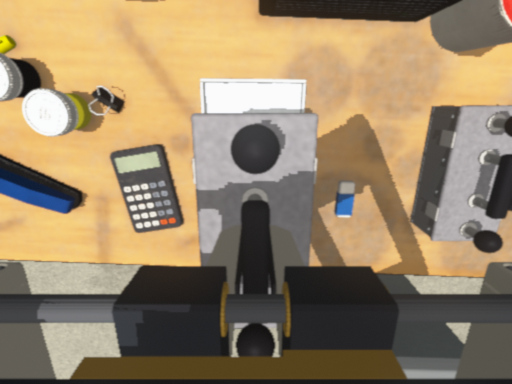

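View pics/t5.png

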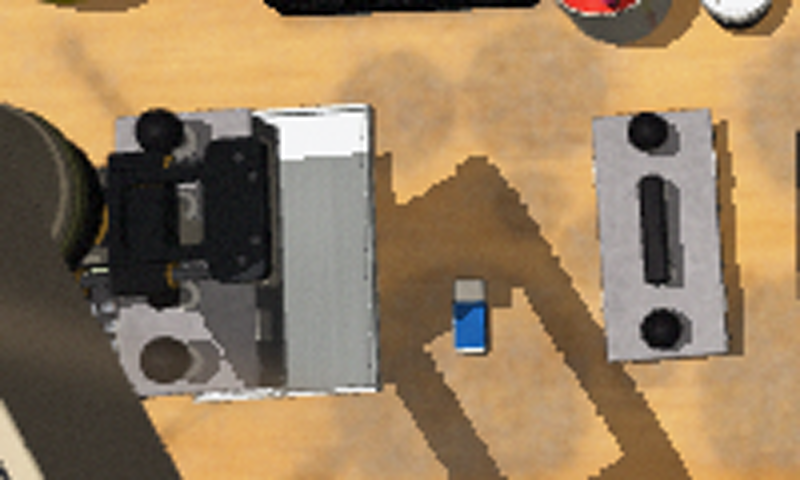

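```bash
python3 - <<'E'
from h import *
st=manip.read_state(); s=manip.snapshot("wrist")
for u,v in [(201,79),(306,79),(201,111),(306,111)]: print(wray(s,st,u,v,.014).round(4))
# knobs expected at TCP+-64 in tool x, 2-3mm ahead
A=np.linalg.inv(s["tool_from_camera"]); f=192/np.tan(np.radians(s["fov_y"]/2))
for x in (64,-64):
  for dz in (-2,):
    p=A@np.array([x/1e3,0,dz/1e3,1]); print(x,s["cx"]+f*p[0]/p[2],s["cy"]+f*p[1]/p[2])
im=s["image"].max(2); m=(im<60).astype(np.uint8)[110:190,200:310]*255
for c in cv2.findContours(m,0,1)[0]:
    if cv2.contourArea(c)>300: print(cv2.minEnclosingCircle(c))
E
```

```text
[0.612  0.4262 0.014 ]
[0.6179 0.3027 0.014 ]
[0.5758 0.4267 0.014 ]
[0.5818 0.2989 0.014 ]
64 253.91820129625808 143.11766742414176
-64 253.93731840922965 338.2311167050325
((55.370784759521484, 39.15730285644531), 23.48794937133789)
```

```bash
python3 -m handwheel '[5,-1,20,0.005,0.016,0.008,-1, 5,-1,25,0,0,0,-1, 0,0,25,0,0,0,-1, 0,0,20,0,0,0,-1, 0,0,0,0,0,0,-1]'
python3 -c "
from h import *
go(.518,.363,.089,2.2)"
```

```text
time_s: 17.65
position: [0.5161, 0.3567, 0.1264]
tcp_rot: [1.0, 0.017, -0.0, 0.002]
contact_force: [-1.8, -0.6, -8.6]
gripper_width: 0.0157
t 17.65 pos [0.5161 0.3567 0.1264] F [-1.84 -0.61 -8.59] w 0.0157
shift now-axes mm [ 2.2 -6.4 37.3] after-turn axes [ 2.2 -6.3 37.4] turn [ 0.0032  0.0006 -0.0052]
```

```bash
python3 -m handwheel '[2,-6,10,0.003,0,0,-1, 0,-1,8,0,0,0,-1, 0,0,5,0,0,0,-1, 0,0,0,0,0,0,-1]'
python3 -c "
from h import *
go(.518,.363,.089,2.2)
s=manip.snapshot('scene'); cv2.imwrite('pics/s6.png',cv2.resize(s['image'][180:320,90:270,::-1],None,fx=4,fy=4,interpolation=cv2.INTER_CUBIC))"
```

```text
time_s: 18.05
position: [0.5189, 0.3637, 0.1044]
tcp_rot: [1.0, 0.016, 0.001, -0.001]
contact_force: [-0.4, -0.2, -8.1]
gripper_width: 0.0159
t 18.05 pos [0.5189 0.3637 0.1044] F [-0.42 -0.21 -8.1 ] w 0.0159
shift now-axes mm [-0.9  0.7 15.4] after-turn axes [-0.9  0.7 15.4] turn [-0.0012 -0.0018 -0.0065]
```

View pics/s6.png

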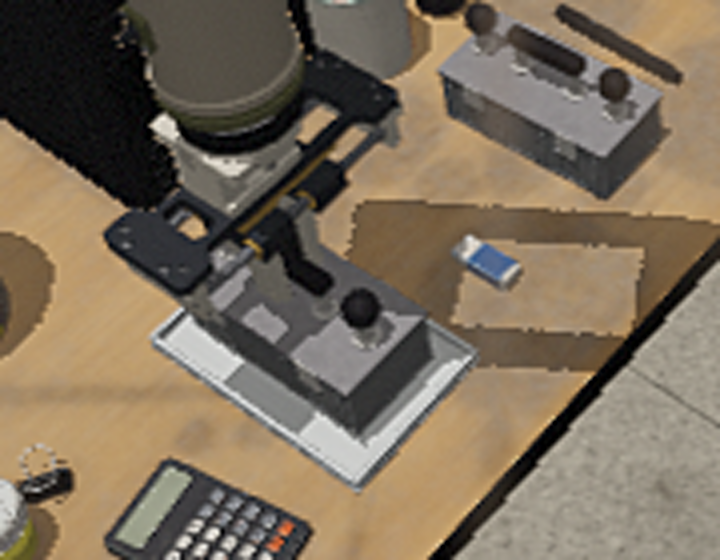

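The case hangs level just above the tray, inside its walls (case corner (365,435), tray corner (360,485) in the crop). Lowering gently.

```bash
python3 -m handwheel '[0,0,5,0,0,0,-1, 0,0,4,0,0,0,-1, 0,0,2,0,0,0,-1, 0,0,1,0,0,0,-1]'; for i in 1; do python3 -m handwheel '[0,0,1,0,0,0,-1, 0,0,1,0,0,0,-1]'; done
```

```text
time_s: 18.5
position: [0.5205, 0.3647, 0.0942]
tcp_rot: [1.0, 0.016, 0.003, -0.002]
contact_force: [-0.1, -0.3, -9.1]
gripper_width: 0.0153
time_s: 18.7
position: [0.5206, 0.3648, 0.0922]
tcp_rot: [1.0, 0.016, 0.003, -0.002]
contact_force: [1.0, 0.4, -8.3]
gripper_width: 0.0157
```

```bash
for i in 1 2; do python3 -m handwheel '[0,0,1,-0.003,-0.003,0,-1, 0,0,1,0,0,0,-1]'; done
```

```text
time_s: 18.9
position: [0.5206, 0.3648, 0.0902]
tcp_rot: [1.0, 0.016, 0.001, -0.0]
contact_force: [-2.8, 0.3, -6.7]
gripper_width: 0.0154
time_s: 19.1
position: [0.5205, 0.3657, 0.0895]
tcp_rot: [1.0, 0.016, -0.0, 0.001]
contact_force: [-4.4, 0.0, -0.4]
gripper_width: 0.0156
```

```bash
python3 -m handwheel '[0,0,0.7,0,0,0,-1, 0,0,0,0,0,0,-1]'; python3 -m handwheel '[0,0,0,0,0,0,1, 0,0,0,0,0,0,1, 0,0,0,0,0,0,1, 0,0,0,0,0,0,1]';  python3 -m handwheel '[0,0,0,0,0,0,1, 0,0,0,0,0,0,1]'; python3 -m handwheel '[0,0,-5,0,0,0,1, 0,0,-30,0,0,0,1, 0,0,-40,0,0,0,1, 0,0,-40,0,0,0,1]'; python3 -m handwheel '[-30,0,-30,0,0,0,1, -40,0,-20,0,0,0,1, -40,0,-10,0,0,0,1, 0,0,0,0,0,0,1]'
python3 - <<'E'
from h import *
wlook('w7')
s=manip.snapshot("top"); im=s["image"][:,:,::-1]; cv2.imwrite("pics/t7.png",cv2.resize(im[140:260,80:430],None,fx=2.2,fy=2.2,interpolation=cv2.INTER_CUBIC))
s=manip.snapshot('scene'); cv2.imwrite('pics/s7.png',cv2.resize(s['image'][100:320,90:370,::-1],None,fx=2.7,fy=2.7,interpolation=cv2.INTER_CUBIC))
E
```

```text
time_s: 19.3
position: [0.5208, 0.3659, 0.0898]
tcp_rot: [1.0, 0.016, 0.0, 0.001]
contact_force: [-1.4, -1.4, -5.1]
gripper_width: 0.016
time_s: 19.7
position: [0.5242, 0.367, 0.093]
tcp_rot: [1.0, 0.016, 0.004, -0.001]
contact_force: [-1.1, 0.2, 1.1]
gripper_width: 0.0431
time_s: 19.9
position: [0.5248, 0.3672, 0.0937]
tcp_rot: [1.0, 0.016, 0.005, -0.001]
contact_force: [0.5, -0.0, 0.0]
gripper_width: 0.0591
time_s: 20.3
position: [0.5195, 0.3643, 0.2037]
tcp_rot: [1.0, 0.016, -0.002, 0.003]
contact_force: [0.6, 0.2, 0.1]
gripper_width: 0.0902
time_s: 20.7
position: [0.4096, 0.3622, 0.2758]
tcp_rot: [1.0, 0.015, 0.004, -0.001]
contact_force: [2.0, -0.0, -0.3]
gripper_width: 0.0931
(0, 230, 512, 154) 12115.0 256 331 260.7 [0.1692 0.354  0.088 ]
(277, 228, 235, 128) 9401.5 396 314 120.2 [0.2062 0.1492 0.088 ]
(465, 137, 25, 19) 336.0 477 145 12.4 [0.4553 0.0962 0.088 ]
(0, 83, 98, 55) 707.5 48 110 53.3 [0.48   0.6049 0.088 ]
(475, 57, 31, 64) 1035.0 490 88 33.8 [0.5196 0.0985 0.088 ]
(489, 13, 23, 26) 367.5 501 25 15.0 [0.5829 0.1047 0.088 ]
```

View pics/s7.png

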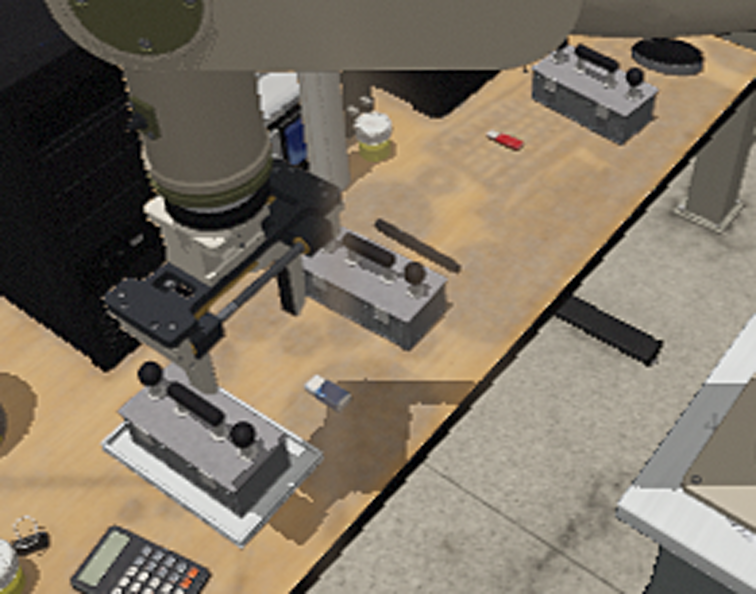

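View pics/t7.png

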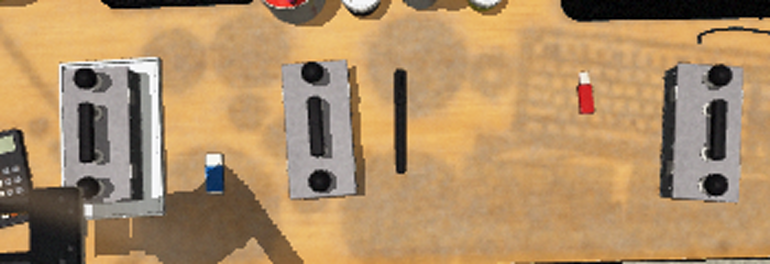

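```bash
python3 - <<'E'
from h import *
s=manip.snapshot("top"); g=s["image"].max(2)
for n,x0,x1,z in [('tray',108,130,.092),('L',205,248,.088),('R',390,422,.088)]:
    m=np.zeros_like(g); m[155:240,x0:x1]=(g[155:240,x0:x1]<50)*255
    for c in cv2.findContours(m,0,1)[0]:
        if cv2.contourArea(c)>40:
            (u,v),r=cv2.minEnclosingCircle(c); print(n,round(u),round(v),round(r,1),ray(s,u,v,z).round(4))
st=manip.read_state(); print(st["contact_force"],st["joint_velocities"].round(3))
E
```

```text
tray 118 200 13.2 [0.5173 0.3648 0.092 ]
tray 118 175 4.9 [0.582  0.3653 0.092 ]
L 225 222 5.1 [0.4542 0.0933 0.088 ]
L 224 197 13.2 [0.5182 0.0959 0.088 ]
L 221 172 4.8 [0.5822 0.1001 0.088 ]
R 405 223 5.2 [ 0.4386 -0.3646  0.088 ]
R 406 199 13.2 [ 0.5005 -0.3726  0.088 ]
R 406 174 5.1 [ 0.5663 -0.3767  0.088 ]
[-0.47881952  0.97876843 -0.64940832] [-0.009  0.024 -0.001  0.001  0.001  0.   ]
```

```bash
python3 -m handwheel '[0,0,0,0,0,0,1, 0,0,0,0,0,0,1]'; python3 -c "
from workcell import manip
print(manip.finish_job())"
```

```text
time_s: 21.1
position: [0.414, 0.3605, 0.2704]
tcp_rot: [1.0, 0.013, 0.001, 0.001]
contact_force: [-0.1, 0.3, -1.0]
gripper_width: 0.093
the job is handed in; nothing more can be done
None
```

The heavy case was the middle one, and it now lies in the tray. I handed the job in at about 21 s of the 64 s allowed.

- **Weighing:** I lifted the near end of the right-hand case about 10 mm by its knob and felt about 2 N, so it is light. The middle case gave about 5.8 N. That is above the stated 3.3 to 5.2 N, probably because some sideways pull added to it and because single force readings scatter by about 1 N. When I carried it, the load was about 8.5 N (roughly 0.87 kg), which confirms it is the heavy one. I did not lift the left-hand case, since only one is heavy.
- **Placing:** I carried the middle case by its handle and lowered it until the load came off. I then released it and backed the arm well clear.
- **Last checks:** In the top view the case's handle is about 2 mm from the tray's middle, and the case looks flat inside the walls. The left case reads exactly where it started and the right one within about 3 mm; both stand flat. I could see only one of the placed case's two knobs clearly in that view, because the gripper hid part of the other. Its flatness is therefore judged from the scene picture and from the height at which the load came off.

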